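Shake two stir bars out of the slotted box

ROBOT

A 6-joint arm with a two-finger parallel gripper is mounted at the origin on a cart in front of the work surface, level with it; the furniture and walls round the work are solid. World frame = base frame: x ahead of the robot, y to its left, z up, the work surface at z = 0. Lengths are in m, angles in degrees, forces in N, time in s.
With the tool pointing down it reaches from about 0.35 to 0.875 m from the base axis. Payload 4.2 kg.
Tool frame: the origin (TCP) lies midway between the tips of the shut fingers; the grasp point (between the pads) lies 19 mm behind it (r.pinch_z is the distance from the TCP to the grasp point, in m); z points along the fingers, y is the line along which they close (so a half turn about z gives the same grasp; the last joint's range is limited). The gripper opens to 87 mm and grips with 3 to 60 N. Pads are 19 mm wide; open, the fingers measure 117 mm over their backs; the gripper's body (75 mm by 190 mm) begins 51 mm behind the grasp point.
Start: joints at [-50.271, 22.042, 0.453, 0, -68.411, -14.817], TCP at [0.263, -0.567, 0.223] pointing down, gripper open.
Joint ranges: [-179.83, 179.83], [-69.29, 118.12], [-61.27, 80.66], [-181.25, 117.63], [-171.15, -9.14], [-177.46, 177.46]. Speed limits (degrees/s): [159.86, 159.86, 180, 180, 180, 180].

INTERFACE

Orientations are given as a 3x3 rotation matrix whose columns are the frame's x, y, z axes.
In Python, from station import r, imaging, models gives the robot as it stands. The module is installed in compiled form; this text tells all that it offers.
- The arm moves only by the tool apply_moves, never from a script. Its argument "moves" is a list of rows, each a list of 2 entries, a list of its own where there are three numbers: the shift along the tool's x, y, z in m, then the turn about the tool's z in degrees. A call has 1 to 5 rows; each row shifts and turns the commanded pose from where the row before left it, along the tool's axes as they then stand; what a row does not reach is not made up. A row lasts 1/12 s, in which the tool goes at most 41.7 mm and 7.16 degrees, less where a joint would pass 70% of its speed; a pose out of reach is approached as far as the arm can. A call is refused whole if a number of a shift passes 0.0417 or a number of a turn 7.16, either way. A call with a gripper value outside its range is refused whole. "hand" is the finger opening in m, from 0 to 0.087, set as the call begins (left out, the last holds). The fingers move at their own pace and stop on an object; the grip force is fixed at half the most. Time passes only in rows, so rows that do not move let the fingers close. It gives the time, the measured TCP pose, the force, the opening and the grip force at its end, in the units of the state.
- r.sense(): the state, without advancing time (a new reading comes with each control period).
- imaging.capture(name): name is "side" or "top" or "wrist"; returns a dict with "frame" (480x640x3 uint8, blue, green, red), "intrinsics" (3x3 intrinsics, pixels), "eye" and "orientation" of the camera in the world. Camera axes: x right, y down, z forward; pixel columns grow to the right and rows downward; lengths in m; the calibration is good to about 2 mm. A picture is of the moment at which its call begins. There is no depth.
- r.finish_job(): hands the job in; it is judged then, once.
Trained networks look in a picture, given as the dict that the camera call returned (one of the last four; its "shot" number tells which), for a name from the list of things; names that differ only in an ending like _2 or _b are one class to them, and where a whole thing is asked for, a point or a joint stands for the part that bears it (a point fixed in the world has none). Each returns a list of dicts, best first, with "confidence" (0 to 1); they miss things now and then, are a little off and sometimes report something else, mostly with a low value. They report only what shows in the picture. A call takes as long as a camera call.
- models.cut_out(picture, target): "region" (480x640 bool, what is visible of it) and "extent" ([left, top, width, height] as shares, 0 to 1, of the picture: columns of its width, rows of its height, round what is visible of it).
- models.place_of(picture, target): "at" ([column, row] as shares, 0 to 1, of the picture: columns of its width, rows of its height: a listed point, or the origin of a listed thing).
The state is a dict: "time_s": time; "joints": joint angles; "joint_velocities": joint speeds; "effort": joint torques, N m; "tcp_pos": TCP position; "ee_rot": TCP orientation; "wrist_force": force on the tool from outside, world axes, zero at the start; "moment": the same for the moment, N m; "gripper_width": opening from 0.0 (shut) to 1.0 (fully open); "gripper_force": force on a finger pad.
Only numpy, scipy, OpenCV 4.12 (cv2) and the standard library are available. Lean on these libraries where they do the work, as an engineer would, in place of code of your own. Each camera call takes 0.05 s, during which the arm holds its last target. There are 200 camera calls.

TASK

Get both stir bars out of the slotted box: swing the cam lever on the box's lid until the shutter clears the slot, crank the box upside down and rock it until both bars have dropped through the slot into the chute below. Then crank the box back fully upright and let go, leaving the bars in the chute and the things standing around where they are.

Things in the scene. Friction and masses are not known exactly. Their poses are not given: they have to be found in the camera images.
- stand: Fixed grey and aluminium stand, base 205 x 150 mm; origin on the bench under the axle's middle. y along the axle, x away from the robot (turned up to 0.2 rad), z up. Two uprights (36 mm in x, 10 mm thick, at y = +-68 mm, 208 mm high) carry a slotted box turning on an axle along y, 190 mm up. A catch chute lies under the box, the crank outside the upright on the -y side (robot's right).
- chute (a point): Middle of the catch chute, on its rubber floor, in the stand's frame at x = -22, y = 0, z = 29 mm. The chute is 118 mm wide between side walls 66 mm high and runs from x = -119 to +75 mm; its floor slopes down to the robot, z = 46 to 12 mm, so a dropped bar rolls to the front wall (46 mm high). Back wall 78 mm high.
- bin (a joint): Turn of the box on its axle (rad): 0 = upright (a stop, its start), pi = upside down, 4.1 = other stop. Growing, the lid goes away from the robot, the crank up and over. Friction (0.12 N m) holds it. At pi the bars lie on the hood's ramp; near 4.0 they roll over the ledge; back near 2.5 they drop into the slot if lined up. If bars lie crosswise, go back to about 1.2 and repeat (1 to 2 rad/s).
- slot (a point): Middle of the slot, on the outside of the lid, 8 mm to the robot's side when upright. Box 120 (x) x 108 (y) x 100 (z) mm, centred on the axle, 4 mm clear walls, aluminium lid. Slot 88 mm along the axle x 22 mm. Inside, a guard hood covers it: a 20 degree ramp from the far wall to a ledge over the slot, 17 mm off the lid. Bars enter only from the hood's open side, the lid's robot-side part.
- crank_grip (a point): Middle of the crank handle: black sleeve spinning freely on its pin, 16 mm thick, 62 mm long, parallel to the axle, at stand y = -125 mm. At bin = q it is, in the stand's frame (m), at x = -0.070 cos(q - 0.5), z = 0.190 + 0.070 sin(q - 0.5): at the start on the robot's side. It can be held from above all the way round. Use its position only (the sleeve spins).
- cam_lever (a joint): Turn of the cam lever on the lid (rad): 0 = shutter shut, lever lying across the slot along the stand's +x; 1.57 = shutter fully open, lever along the stand's -y. With the box upright it opens clockwise from above. It stays where left (friction 0.06 N m) and drives the steel shutter 34 mm toward +x.
- lever_knob (a point): Centre of the top of the lever's black upright knob, 14 mm thick, standing 22 mm above the lever arm; its top is 84 mm above the axle when the box is upright. The lever's pivot is then at stand x = -40, y = +38 mm, and the knob 70 mm from it.
- stir_bar_a: White stir bar, a smooth rod with round ends, 70 mm long and 14 mm thick, origin at its middle, x along it. It starts loose inside the box, on the robot's side.
- stir_bar_b: White stir bar, a smooth rod with round ends, 70 mm long and 14 mm thick, origin at its middle, x along it. It starts loose inside the box, on the far side. Like the other one.
- carton: Small white carton, 61 x 96 x 46 mm, standing left of the stand; origin at the middle of its underside. A bystander.
- beaker: Tall clear beaker, 52 mm wide, 85 mm high, left of the stand; origin at the middle of its underside. A bystander.
- meter: Hand multimeter lying behind the stand, 135 x 68 x 34 mm; origin at the middle of its underside. A bystander.
- mug_1: Mug, 78 x 112 x 92 mm, behind the stand; origin at the middle of its underside. A bystander.

How it is judged (in metres and radians):
On the way, in this order (a step that is already met when the one before it is completed fails the run):
1. the cam lever is swung open so that the shutter is clear of the slot, with both bars still in the box (value of joint cam_lever above 1.25 rad and z of each of stir_bar_a, stir_bar_b in the frame of stand above 0.1 m), for 0.1 s.
2. both bars have dropped through the slot into the chute (z of stir_bar_a in the frame of stand between 0.01 and 0.09 m and x of stir_bar_a in the frame of stand between -0.119 and 0.075 m and y of stir_bar_a in the frame of stand between -0.059 and 0.059 m and z of stir_bar_b in the frame of stand between 0.01 and 0.09 m and x of stir_bar_b in the frame of stand between -0.119 and 0.075 m and y of stir_bar_b in the frame of stand between -0.059 and 0.059 m), for 0.2 s.
At the end, for the whole second after the job is handed in: Both stir bars lie at rest in the chute of the stand (their middles between the chute's walls, less than 90 mm above the bench) and the box is back upright within 0.15 rad (all of step 2 and linear speed of each of stir_bar_a, stir_bar_b below 0.05 m/s and value of joint bin below 0.15 rad); the robot touches nothing.
It fails at once if a bystander (carton, beaker, multimeter or mug) is moved more than 30 mm (distance of any of carton, beaker, meter, mug_1 from where it was at the start of the episode above 0.03 m).
It also fails if it takes over 72 s, if anything falls off the work surface, if the arm or the gripper's body presses on something with over 40 N, if the wrist force passes 120 N, or if a joint passes its speed limit or range.

## Working session

There is one attempt and no reset: what is moved stays moved. The work goes in short steps, Python scripts to look and compute and a tool call to move; the robot and the scene stay as the last step left them, time stands still between calls to the robot, and variables do not carry over. Pictures are saved under pics/ and viewed, at most 10 in all, crops included, and the job is handed in when it is done.

Besides the shell and the picture viewer there is one more tool, called after "Call:" as name([rows], argument=value, ...), one row to a line, values as JSON. apply_moves: Moves the arm, as the interface text tells. Its arguments: {"type":"object","properties":{"moves":{"type":"array"},"hand":{"type":"number"}},"required":["moves"]}

```bash
mkdir -p pics
cat > h.py <<'E'
from station import r, imaging, models
import numpy as np, cv2
def cap(n,f=None):
    p=imaging.capture(n)
    if f: cv2.imwrite('pics/'+f,p['frame'])
    return p
def ray(p,at):
    u=np.array([at[0]*640,at[1]*480,1.]);d=p['orientation']@(np.linalg.inv(p['intrinsics'])@u)
    return np.array(p['eye']),d/np.linalg.norm(d)
def onz(p,at,z):
    e,d=ray(p,at);return e+d*(z-e[2])/d[2]
def proj(p,X):
    c=np.array(p['orientation']).T@(np.array(X)-p['eye']);q=p['intrinsics']@c;return q[:2]/q[2]
E
python3 - <<'E'
from h import *
np.set_printoptions(precision=4,suppress=True)
s=r.sense();print(s['tcp_pos'],s['ee_rot'],s['time_s'],r.pinch_z)
for n in ['top','side']:
    p=cap(n,n+'0.png');print(n,p['eye'],p['orientation'],p['intrinsics'])
    for t,z in [('lever_knob',.274),('crank_grip',.156),('slot',.24),('stand',0),('chute',.029),('stir_bar_a',.15),('carton',0),('beaker',0),('meter',0),('mug_1',0)]:
        for o in models.place_of(p,t)[:2]: print(t,np.array(o['at'])*[640,480],o['confidence'],onz(p,o['at'],z))
E
```

```text
[ 0.263  -0.5663  0.2215] [[-0.907  -0.4211 -0.001 ]
 [-0.4211  0.907   0.0019]
 [ 0.0001  0.0022 -1.    ]] 0.0 0.0187
top [ 0.4163 -0.0503  1.4689] [[ 0.0028 -0.9906  0.1366]
 [-1.     -0.004  -0.0084]
 [ 0.0089 -0.1366 -0.9906]] [[578.0119   0.     319.0877]
 [  0.     578.0119 239.5816]
 [  0.       0.       1.    ]]
lever_knob [352.    246.624] 0.76 [ 0.5666 -0.129   0.274 ]
crank_grip [417.024 292.704] 0.62 [ 0.4767 -0.2838  0.156 ]
slot [367.488 262.608] 0.72 [ 0.5366 -0.1642  0.24  ]
chute [357.632 282.72 ] 0.81 [ 0.5069 -0.1588  0.029 ]
carton [230.912 302.112] 0.94 [0.4587 0.1594 0.    ]
carton [347.776 247.92 ] 0.59 [ 0.5977 -0.1363  0.    ]
beaker [229.12 262.08] 0.78 [0.5601 0.1664 0.    ]
meter [337.792 190.992] 0.68 [ 0.7465 -0.1109  0.    ]
mug_1 [409.28  193.296] 0.92 [ 0.7413 -0.2967  0.    ]
side [0.3679 0.6501 0.8035] [[-0.9459 -0.2002  0.2553]
 [-0.3241  0.619  -0.7154]
 [-0.0148 -0.7594 -0.6504]] [[512.1314   0.     315.5062]
 [  0.     512.1314 237.9216]
 [  0.       0.       1.    ]]
lever_knob [354.816 175.2  ] 0.74 [ 0.5644 -0.1235  0.274 ]
slot [377.408 188.496] 0.9 [ 0.524  -0.1425  0.24  ]
stand [369.216 269.808] 0.63 [ 0.533  -0.1667  0.    ]
chute [375.104 265.92 ] 0.8 [ 0.5179 -0.1529  0.029 ]
carton [366.784 403.68 ] 0.6 [0.4537 0.1601 0.    ]
beaker [305.216 394.176] 0.65 [0.5622 0.1763 0.    ]
meter [310.592 394.176] 0.31 [ 0.5532  0.1733 -0.    ]
mug_1 [303.232 219.504] 0.56 [ 0.7359 -0.2916  0.    ]
```

View pics/top0.png

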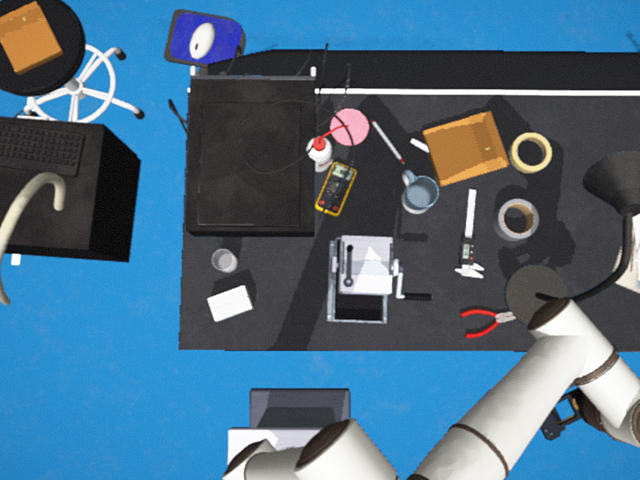

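View pics/side0.png

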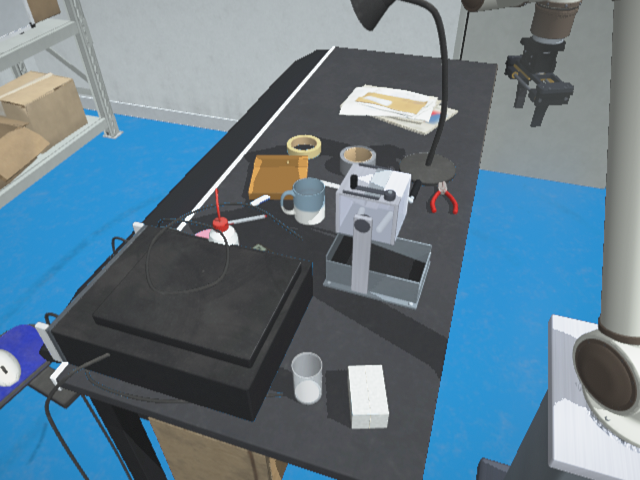

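Run:
```python
from h import *
a=cv2.imread('pics/top0.png')[225:335,315:445]; b=cv2.imread('pics/side0.png')[155:310,315:445]
a=cv2.resize(a,None,fx=4,fy=4,interpolation=2); cv2.imwrite('pics/topc.png',a)
b=cv2.resize(b,None,fx=3.8,fy=3.8,interpolation=2); cv2.imwrite('pics/sidec.png',b); 
A=np.zeros((590,800,3),np.uint8)
a=cv2.resize(cv2.imread('pics/top0.png')[228:328,320:440],None,fx=3.3,fy=3.3,interpolation=2)
b=cv2.resize(cv2.imread('pics/side0.png')[160:310,320:440],None,fx=3.3,fy=3.3,interpolation=2)
A[:a.shape[0],:a.shape[1]]=a;A[:b.shape[0],400:400+b.shape[1]]=b
cv2.imwrite('pics/both.png',A)
```

```text
(no output)
```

View pics/both.png

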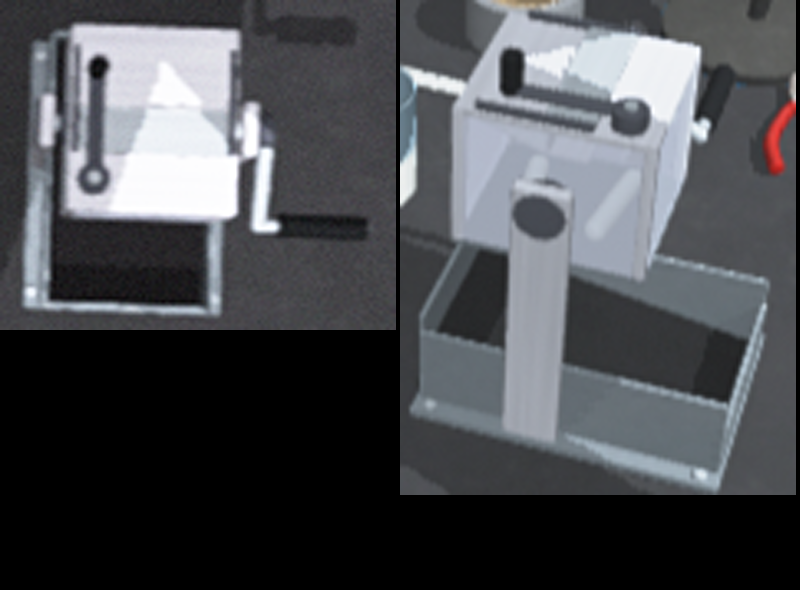

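```bash
cat > fit.py <<'E'
from h import *
from scipy.optimize import least_squares
T=cap('top');S=cap('side');s=3.3
g=[(-.0614,-.156,.1564),(-.0614,-.094,.1564)]
t=[((98,67),(.03,.038,.274)),((73,24),(.06,.054,.24)),((240,30),(.06,-.054,.24)),((62,213),(-.06,.054,.24)),((238,217),(-.06,-.054,.24)),((367,228),g[0]),((280,227),g[1])]
d=[((112,52),(.03,.038,.274)),((105,12),(.06,-.054,.24)),((55,105),(.06,.054,.24)),((262,148),(-.06,.054,.24)),((300,45),(-.06,-.054,.24))]
obs=[(T,np.array(a)/s+[320,228],b) for a,b in t]+[(S,np.array(a)/s+[320,160],b) for a,b in d]
def f(v):
    c,n=np.cos(v[2]),np.sin(v[2])
    return np.concatenate([proj(P,[v[0]+c*b[0]-n*b[1],v[1]+n*b[0]+c*b[1],b[2]])-a for P,a,b in obs])
o=least_squares(f,[.53,-.16,0],loss='soft_l1')
print(o.x,np.round(o.fun*0+f(o.x),1).reshape(-1,2).tolist())
c,n=np.cos(o.x[2]),np.sin(o.x[2])
for b in [(.03,.038,.274),(-.0614,-.125,.1564),(-.04,.038,.25)]: print(o.x[0]+c*b[0]-n*b[1],o.x[1]+n*b[0]+c*b[1])
E
python3 fit.py
```

```text
[ 0.53302077 -0.16130581 -0.02692838] [[-0.0, -0.5], [-0.6, 0.4], [-1.0, 0.2], [1.4, -0.9], [-1.1, -0.5], [-0.1, -0.2], [-1.0, -0.8], [1.2, -0.7], [1.9, -1.0], [0.1, -0.1], [-0.3, -0.5], [1.0, -0.3]]
0.5640330457413356 -0.12412733807302007
0.4682773873895939 -0.2846072866448729
0.4940584240214332 -0.12224257942625419
```

Call:
apply_moves([
  [[0,0,-0.035],7],
  [[0,0,-0.035],7],
  [[0,0,-0.035],7],
  [[0,0,0],5.4],
  [[0,0.04,0],0],
], hand=0.04)

```text
time_s: 1.62
tcp_pos: [0.2654, -0.5312, 0.3274]
ee_rot: [[-0.999, 0.033, 0.001], [0.033, 0.999, -0.003], [-0.001, -0.003, -1.0]]
wrist_force: [0.8, -0.1, -0.9]
gripper_width: 0.706
gripper_force: 0.0
```

Call:
apply_moves([
  [[0,0.04,0],0],
  [[0,0.04,0],0],
  [[0,0.04,0],0],
  [[-0.0263,0.0264,0],0],
  [[-0.0263,0.0264,0],0],
])

```text
time_s: 2.03
tcp_pos: [0.3208, -0.3538, 0.3287]
ee_rot: [[-1.0, 0.027, 0.002], [0.027, 1.0, -0.001], [-0.002, -0.001, -1.0]]
wrist_force: [0.6, -0.2, -0.2]
gripper_width: 0.468
gripper_force: 0.0
```

Call:
apply_moves([
  [[-0.0263,0.0264,0],0],
  [[-0.0263,0.0264,0],0],
  [[-0.0263,0.0264,0],0],
  [[-0.0263,0.0264,0],0],
  [[-0.0263,0.0264,0],0],
])

```text
time_s: 2.45
tcp_pos: [0.4572, -0.2253, 0.328]
ee_rot: [[-1.0, 0.026, 0.001], [0.026, 1.0, -0.0], [-0.001, -0.0, -1.0]]
wrist_force: [0.3, -0.2, 0.6]
gripper_width: 0.46
gripper_force: 0.0
```

Call:
apply_moves([
  [[-0.0263,0.0264,0],0],
  [[-0.0263,0.0264,0],0],
  [[-0.0263,0.0264,0],0],
  [[-0.0263,0.0264,0],0],
  [[0,0,0],0],
])

```text
time_s: 2.87
tcp_pos: [0.5679, -0.1202, 0.3259]
ee_rot: [[-1.0, 0.021, -0.0], [0.021, 1.0, 0.001], [0.0, 0.001, -1.0]]
wrist_force: [-0.9, -0.6, -0.8]
gripper_width: 0.459
gripper_force: 0.0
```

```bash
cat > w.py <<'E'
from h import *
np.set_printoptions(precision=4,suppress=True)
import sys
p=cap('wrist',sys.argv[1]);s=r.sense();print(s['tcp_pos'],s['ee_rot'],s['time_s'],s['gripper_width'],s['joints'])
for t,z in [('lever_knob',.274),('crank_grip',.156)]:
    for o in models.place_of(p,t)[:2]: print(t,np.array(o['at'])*[640,480],o['confidence'],onz(p,o['at'],z))
print(proj(p,[.564,-.124,.274]),proj(p,[.468,-.285,.156]))
E
python3 w.py w1.png
```

```text
[ 0.566  -0.1218  0.3262] [[-0.9997  0.0224 -0.0017]
 [ 0.0224  0.9997  0.0002]
 [ 0.0017  0.0002 -1.    ]] 2.9167 0.46302987306212423 [  3.8723  14.5429   4.3447  -0.02   -79.8976 -95.1508]
lever_knob [309.12  261.408] 0.96 [ 0.568  -0.1218  0.274 ]
crank_grip [131.968 125.28 ] 0.81 [ 0.4703 -0.2823  0.156 ]
[305.528  255.5233] [128.6414 122.6808]
```

View pics/w1.png

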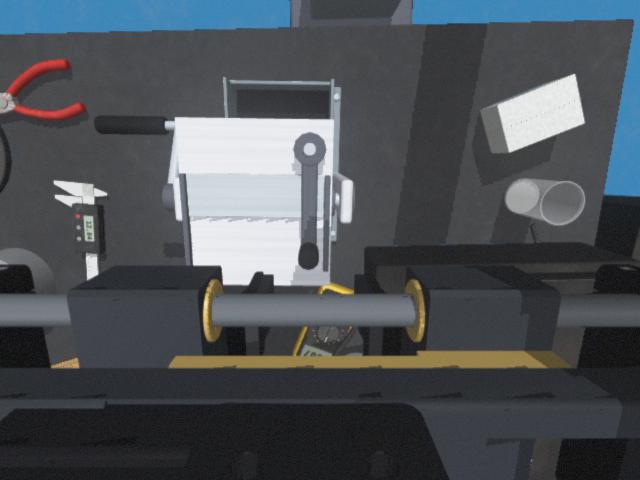

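Call:
apply_moves([
  [[0,0,0],-7.16],
  [[0,0,0],-7.16],
  [[0,0,0],-7.16],
  [[0,0,0],-7.16],
  [[0,0,0],-7.16],
], hand=0.03)

```text
time_s: 3.43
tcp_pos: [0.5631, -0.1254, 0.3282]
ee_rot: [[-0.824, -0.567, 0.001], [-0.567, 0.824, -0.0], [-0.001, -0.001, -1.0]]
wrist_force: [0.2, 0.6, -1.3]
gripper_width: 0.344
gripper_force: 0.0
```

Call:
apply_moves([
  [[0,0,0],-7.16],
  [[0,0,0],-7.16],
  [[0,0,0],-7.16],
  [[0,0,0],-7.16],
  [[0,0,0],-7.16],
])

```text
time_s: 3.85
tcp_pos: [0.5631, -0.1254, 0.3283]
ee_rot: [[-0.336, -0.942, 0.001], [-0.942, 0.336, -0.0], [-0.0, -0.001, -1.0]]
wrist_force: [0.2, 0.8, 1.2]
gripper_width: 0.344
gripper_force: 0.0
```

Call:
apply_moves([
  [[0,0,0],-7.16],
  [[0,0,0],-7.16],
  [[0,0,0],-7.16],
  [[0,0,0],-7.16],
  [[0,0,0],-7.16],
])

```text
time_s: 4.27
tcp_pos: [0.5631, -0.1254, 0.3283]
ee_rot: [[0.278, -0.961, 0.001], [-0.961, -0.278, -0.0], [0.0, -0.001, -1.0]]
wrist_force: [-0.1, -0.2, -1.0]
gripper_width: 0.344
gripper_force: 0.0
```

Call:
apply_moves([
  [[0,0,0],-7.16],
  [[0,0,0],-7.16],
  [[0,0,0],-7.16],
  [[0,0,0],-7.16],
  [[0,0,0],-7.16],
])

```text
time_s: 4.68
tcp_pos: [0.5631, -0.1254, 0.3283]
ee_rot: [[0.788, -0.616, 0.001], [-0.616, -0.788, -0.0], [0.001, -0.0, -1.0]]
wrist_force: [0.3, 0.6, -0.3]
gripper_width: 0.342
gripper_force: 0.0
```

Call:
apply_moves([
  [[0,0,0],-7.16],
  [[0,0,0],-7.16],
  [[0,0,0],-7.16],
  [[0,0,0],-7.16],
  [[0,0,0],-7.16],
])

```text
time_s: 5.1
tcp_pos: [0.5631, -0.1254, 0.3283]
ee_rot: [[0.999, -0.039, 0.001], [-0.039, -0.999, -0.0], [0.001, 0.0, -1.0]]
wrist_force: [0.3, 0.3, 0.2]
gripper_width: 0.342
gripper_force: 0.0
```

```bash
python3 w.py w2.png; python3 w.py w3.png
```

```text
[ 0.5631 -0.1254  0.3283] [[ 0.9994 -0.0351  0.0008]
 [-0.0351 -0.9994 -0.0001]
 [ 0.0008  0.     -1.    ]] 5.15 0.34529808416692076 [  3.5352  14.2123   4.1794   0.0075 -79.9206  84.4521]
lever_knob [311.68  257.712] 0.58 [ 0.5661 -0.123   0.274 ]
lever_knob [292.992  60.624] 0.46 [ 0.6835 -0.1172  0.274 ]
[313.291  260.7504] [470.7503 310.3163]
[ 0.5635 -0.1249  0.3281] [[ 0.9989 -0.0478  0.0006]
 [-0.0478 -0.9989 -0.0001]
 [ 0.0006  0.     -1.    ]] 5.3 0.34613838119006984 [  3.5752  14.2536   4.2042   0.0058 -79.9143  83.6824]
lever_knob [311.616 254.688] 0.79 [ 0.5685 -0.1228  0.274 ]
lever_knob [108.032 214.416] 0.44 [0.6011 0.0045 0.274 ]
crank_grip [293.184  61.392] 0.59 [ 0.7129 -0.113   0.156 ]
[313.7732 261.188 ] [471.9767 309.3007]
```

Call:
apply_moves([
  [[0.0035,-0.002,0.015],-1],
  [[0,0,0.02],0],
  [[0,0,0.02],0],
  [[0,0,0.016],0],
  [[0,0,0],0],
])

```text
time_s: 5.82
tcp_pos: [0.5655, -0.122, 0.2527]
ee_rot: [[1.0, -0.028, -0.008], [-0.028, -1.0, 0.001], [-0.008, -0.001, -1.0]]
wrist_force: [-0.2, -0.3, -0.7]
gripper_width: 0.342
gripper_force: 0.0
```

Call:
apply_moves([
  [[0,0,0],0],
  [[0,0,0],0],
], hand=0.019)

```text
time_s: 5.98
tcp_pos: [0.5685, -0.1225, 0.2579]
ee_rot: [[1.0, -0.026, 0.002], [-0.026, -1.0, -0.001], [0.002, 0.001, -1.0]]
wrist_force: [-0.7, -0.2, 0.7]
gripper_width: 0.272
gripper_force: 0.0
```

Run:
```python
from h import *
cap('wrist','w4.png'); p=cap('side'); cv2.imwrite('pics/s4.png',cv2.resize(p['frame'][130:310,300:460],None,fx=3,fy=3)); print(r.sense()['gripper_width'],r.sense()['gripper_force'],r.sense()['tcp_pos'])
```

```text
0.23544745547036355 0.0 [ 0.56854479 -0.1223527   0.25815294]
```

View pics/s4.png

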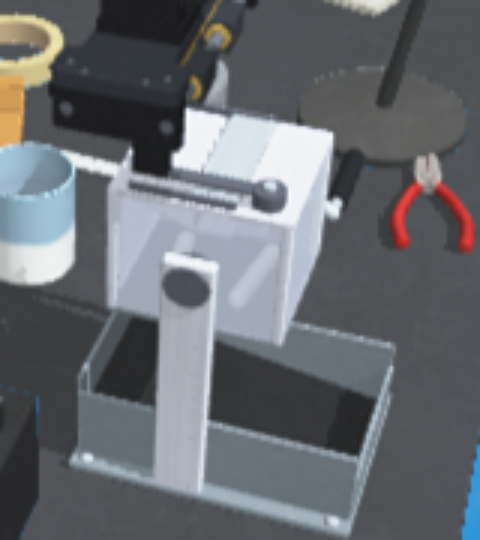

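Side view shows the fingers around the knob (about crop pixel 155,160). Now I swing the lever.

Call:
apply_moves([
  [[-0.0004,0.0073,0],6],
  [[-0.0004,0.0073,0],6],
  [[-0.0004,0.0073,0],6],
  [[-0.0004,0.0073,0],6],
  [[-0.0004,0.0073,0],6],
])

```text
time_s: 6.5
tcp_pos: [0.5586, -0.157, 0.258]
ee_rot: [[0.85, -0.527, 0.004], [-0.527, -0.85, 0.0], [0.004, -0.002, -1.0]]
wrist_force: [0.9, -0.0, 0.4]
gripper_width: 0.223
gripper_force: 0.6
```

Call:
apply_moves([
  [[-0.0004,0.0073,0],6],
  [[-0.0004,0.0073,0],6],
  [[-0.0004,0.0073,0],6],
  [[-0.0004,0.0073,0],6],
  [[-0.0004,0.0073,0],6],
])

```text
time_s: 6.92
tcp_pos: [0.5322, -0.1821, 0.2581]
ee_rot: [[0.473, -0.881, 0.004], [-0.881, -0.473, -0.001], [0.003, -0.004, -1.0]]
wrist_force: [1.2, -0.3, -0.5]
gripper_width: 0.218
gripper_force: 0.6
```

Call:
apply_moves([
  [[-0.0004,0.0073,0],6],
  [[-0.0004,0.0073,0],6],
  [[-0.0004,0.0073,0],6],
  [[-0.0004,0.0073,0],6],
  [[-0.0004,0.0073,0],6],
])

```text
time_s: 7.33
tcp_pos: [0.4969, -0.1906, 0.2581]
ee_rot: [[-0.031, -0.999, 0.004], [-1.0, 0.031, -0.001], [0.001, -0.004, -1.0]]
wrist_force: [1.8, -0.9, -0.0]
gripper_width: 0.22
gripper_force: 0.6
```

Call:
apply_moves([
  [[-0.0003,0.004,0],1],
  [[0,0,0],0],
  [[0,0,0],0],
])

```text
time_s: 7.58
tcp_pos: [0.4921, -0.1896, 0.2572]
ee_rot: [[-0.041, -0.999, 0.001], [-0.999, 0.041, 0.0], [-0.0, -0.001, -1.0]]
wrist_force: [-0.4, -0.7, 0.7]
gripper_width: 0.221
gripper_force: 0.0
```

Run:
```python
from h import *
s=r.sense();print(s)
p=cap('top')
A=np.zeros((560,800,3),np.uint8)
A[:,:400]=cv2.resize(p['frame'][215:355,320:420],(400,560),interpolation=2)
p=cap('side');A[:540,400:]=cv2.resize(p['frame'][130:310,320:453],(400,540),interpolation=2);cv2.imwrite('pics/t5.png',A)
```

```text
{'time_s': 7.5833, 'joints': array([-3.43956365e+00,  1.10740166e+01, -9.93998818e+00, -6.24280756e-03,
       -6.89217066e+01,  1.06907284e+00]), 'joint_velocities': array([ 0.16425815,  0.77614754,  0.01292099, -0.03733527,  0.12772896,
       -0.2832274 ]), 'effort': array([-7.59478100e-02, -2.96114749e+01,  1.88461679e+01,  4.25175726e+00,
        4.03132872e-02, -1.31506010e-02]), 'tcp_pos': array([ 0.49209836, -0.18963421,  0.25724758]), 'ee_rot': array([[-4.14001173e-02, -9.99142013e-01,  1.12612837e-03],
       [-9.99142644e-01,  4.14001820e-02,  3.41659111e-05],
       [-8.07585167e-05, -1.12374841e-03, -9.99999365e-01]]), 'wrist_force': array([-0.44967715, -0.73514316,  0.67926004]), 'moment': array([0.01209661, 0.05220002, 0.03245255]), 'gripper_force': 0.0, 'gripper_width': 0.22060497026989936}
```

View pics/t5.png

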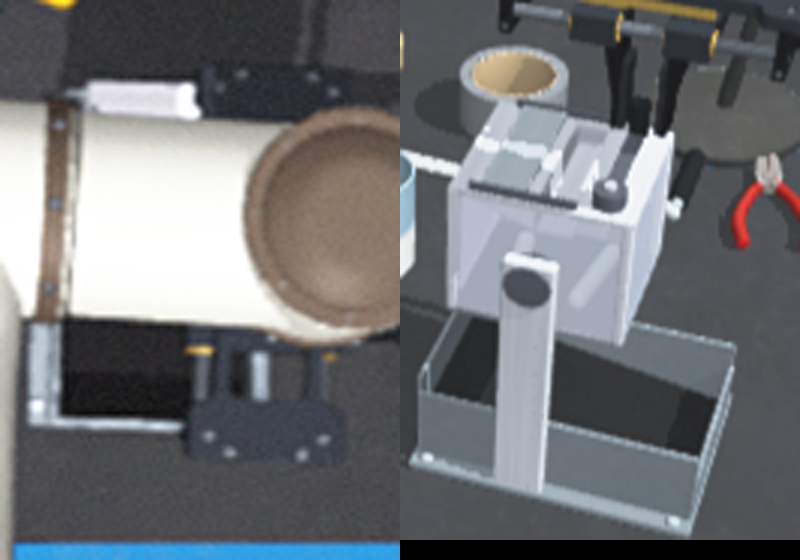

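Call:
apply_moves([
  [[0,0,-0.02],0],
  [[0,0,-0.025],0],
  [[0,0,-0.025],0],
  [[0.026,0.0046,0],0],
  [[0.026,0.0046,0],0],
], hand=0.026)

```text
time_s: 8.1
tcp_pos: [0.4818, -0.2411, 0.3286]
ee_rot: [[-0.039, -0.999, 0.004], [-0.999, 0.039, -0.001], [0.001, -0.004, -1.0]]
wrist_force: [0.5, -0.3, -0.3]
gripper_width: 0.297
gripper_force: 0.0
```

Call:
apply_moves([
  [[0.026,0.0046,0],0],
  [[0.026,0.0046,0],0],
  [[0,0,0],0],
  [[0,0,0],0],
], hand=0.05)

```text
time_s: 8.43
tcp_pos: [0.4689, -0.2936, 0.3259]
ee_rot: [[-0.045, -0.999, -0.001], [-0.999, 0.045, 0.001], [-0.001, 0.001, -1.0]]
wrist_force: [1.3, 0.3, 0.2]
gripper_width: 0.511
gripper_force: 0.0
```

```bash
python3 w.py w6.png
python3 - <<'E'
from h import *
p=cap('wrist')
for t,z in [('slot',.24),('crank_grip',.156)]:
  for o in models.place_of(p,t)[:2]: print(t,np.array(o['at'])*[640,480],o['confidence'],onz(p,o['at'],z))
cv2.imwrite('pics/w6b.png',p['frame'])
E
```

```text
[ 0.4691 -0.2928  0.3261] [[-0.0437 -0.999  -0.0007]
 [-0.999   0.0437  0.0006]
 [-0.0005  0.0008 -1.    ]] 8.4833 0.5398876694825543 [-15.1881  11.8256   0.7699  -0.0199 -78.9939  12.6869]
crank_grip [310.976 235.584] 0.74 [ 0.4722 -0.2836  0.156 ]
[200.5661 477.4477] [315.2227 234.0254]
crank_grip [313.28  234.384] 0.65 [ 0.47051038 -0.28317722  0.156     ]
```

View pics/w6b.png

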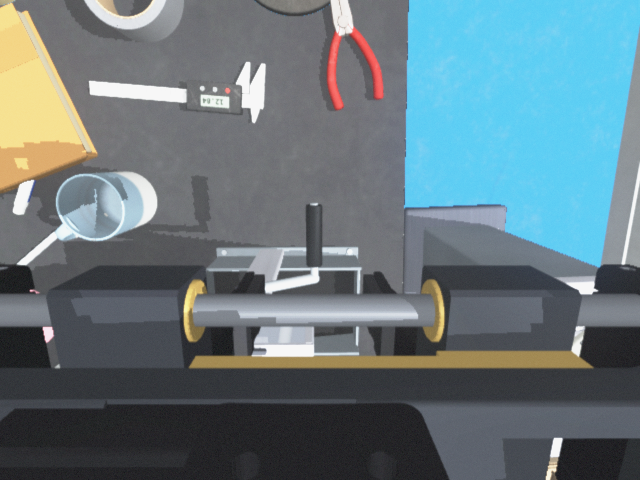

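The handle is centred between the fingers at pixels (314, 205–265), world about (0.470, -0.2835). I descend and grip.

Call:
apply_moves([
  [[0,-0.001,0.04],0],
  [[0,0,0.04],0],
  [[0,0,0.04],0],
  [[0,0,0.034],0],
  [[0,0,0.03],0],
])

```text
time_s: 9.15
tcp_pos: [0.4694, -0.2918, 0.1404]
ee_rot: [[-0.042, -0.999, -0.001], [-0.999, 0.042, 0.001], [-0.001, 0.001, -1.0]]
wrist_force: [0.3, 0.0, 0.2]
gripper_width: 0.576
gripper_force: 0.0
```

Call:
apply_moves([
  [[0,0,0],0],
  [[0,0,0],0],
  [[0,0,0],0],
  [[0,0,0],0],
  [[0,0,0],0],
], hand=0.008)

```text
time_s: 9.57
tcp_pos: [0.4715, -0.2932, 0.145]
ee_rot: [[-0.043, -0.999, 0.004], [-0.999, 0.043, -0.002], [0.001, -0.005, -1.0]]
wrist_force: [-0.3, 0.2, -0.3]
gripper_width: 0.283
gripper_force: 0.0
```

Call:
apply_moves([
  [[0,0,0],0],
  [[0,0,0],0],
])

```text
time_s: 9.73
tcp_pos: [0.4693, -0.293, 0.1438]
ee_rot: [[-0.043, -0.999, -0.001], [-0.999, 0.043, -0.0], [0.0, 0.001, -1.0]]
wrist_force: [-3.1, 0.9, 4.9]
gripper_width: 0.178
gripper_force: 30.0
```

Run:
```python
from h import *
s=r.sense();print(s['tcp_pos'],s['wrist_force'],s['moment'],s['gripper_width'],s['gripper_force'],s['ee_rot'])
# rows for arc, tool y=-stand x, tool z down ; a=q-0.5
for q in np.arange(0,4.0,.125): 
    a=q-.5;b=a+.125
    print(round(q+.125,3),round(70*(np.cos(b)-np.cos(a)),1),round(-70*(np.sin(b)-np.sin(a)),1))
```

```text
[ 0.46927534 -0.29300094  0.14382026] [-3.14380565  0.93826508  4.87915916] [0.26169783 1.18166488 0.08135659] 0.17804786994456348 30.008424818515778 [[-4.31560103e-02 -9.99067939e-01 -9.01020594e-04]
 [-9.99068251e-01  4.31563799e-02 -3.94848218e-04]
 [ 4.33364982e-04  8.83140996e-04 -9.99999516e-01]]
0.125 3.7 -7.9
0.25 2.7 -8.3
0.375 1.6 -8.6
0.5 0.5 -8.7
0.625 -0.5 -8.7
0.75 -1.6 -8.6
0.875 -2.7 -8.3
1.0 -3.7 -7.9
1.125 -4.7 -7.4
1.25 -5.5 -6.8
1.375 -6.3 -6.0
1.5 -7.0 -5.2
1.625 -7.6 -4.3
1.75 -8.1 -3.3
1.875 -8.5 -2.2
2.0 -8.7 -1.2
2.125 -8.7 -0.1
2.25 -8.7 1.0
2.375 -8.5 2.1
2.5 -8.2 3.1
2.625 -7.7 4.1
2.75 -7.1 5.1
2.875 -6.4 5.9
3.0 -5.7 6.7
3.125 -4.8 7.3
3.25 -3.8 7.9
3.375 -2.8 8.3
3.5 -1.8 8.6
3.625 -0.7 8.7
3.75 0.4 8.7
3.875 1.5 8.6
4.0 2.5 8.4
```

Call:
apply_moves([
  [[0,0.0037,-0.0079],0],
  [[0,0.0027,-0.0083],0],
  [[0,0.0016,-0.0086],0],
  [[0,0.0005,-0.0087],0],
  [[0,-0.0005,-0.0087],0],
])

```text
time_s: 10.15
tcp_pos: [0.4611, -0.2926, 0.1858]
ee_rot: [[-0.044, -0.999, -0.001], [-0.999, 0.044, 0.0], [0.0, 0.001, -1.0]]
wrist_force: [-1.8, -2.7, -2.0]
gripper_width: 0.174
gripper_force: 30.0
```

Call:
apply_moves([
  [[0,-0.0016,-0.0086],0],
  [[0,-0.0027,-0.0083],0],
  [[0,-0.0037,-0.0079],0],
  [[0,-0.0047,-0.0074],0],
  [[0,-0.0055,-0.0068],0],
])

```text
time_s: 10.57
tcp_pos: [0.4796, -0.2933, 0.2253]
ee_rot: [[-0.043, -0.999, -0.002], [-0.999, 0.043, -0.0], [0.0, 0.002, -1.0]]
wrist_force: [-4.8, -1.5, 0.4]
gripper_width: 0.176
gripper_force: 30.0
```

Call:
apply_moves([
  [[0,-0.0063,-0.006],0],
  [[0,-0.007,-0.0052],0],
  [[0,-0.0076,-0.0043],0],
  [[0,-0.0081,-0.0033],0],
  [[0,-0.0085,-0.0022],0],
])

```text
time_s: 10.98
tcp_pos: [0.5195, -0.2948, 0.2465]
ee_rot: [[-0.043, -0.999, 0.003], [-0.999, 0.043, -0.001], [0.001, -0.003, -1.0]]
wrist_force: [-2.2, 0.8, 3.0]
gripper_width: 0.176
gripper_force: 30.0
```

Call:
apply_moves([
  [[0,-0.0087,-0.0012],0],
  [[0,-0.0087,-0.0001],0],
  [[0,-0.0087,0.001],0],
  [[0,-0.0085,0.0021],0],
  [[0,-0.0082,0.0031],0],
])

```text
time_s: 11.4
tcp_pos: [0.5624, -0.2963, 0.2398]
ee_rot: [[-0.043, -0.999, 0.002], [-0.999, 0.043, 0.0], [-0.0, -0.002, -1.0]]
wrist_force: [-0.3, 2.9, 3.6]
gripper_width: 0.174
gripper_force: 30.0
```

Call:
apply_moves([
  [[0,-0.0077,0.0041],0],
  [[0,-0.0071,0.0051],0],
  [[0,-0.0064,0.0059],0],
  [[0,-0.0057,0.0067],0],
  [[0,-0.0048,0.0073],0],
])

```text
time_s: 11.82
tcp_pos: [0.5928, -0.2974, 0.2094]
ee_rot: [[-0.043, -0.999, -0.001], [-0.999, 0.043, 0.001], [-0.001, 0.001, -1.0]]
wrist_force: [0.5, 4.7, 2.6]
gripper_width: 0.172
gripper_force: 30.0
```

Call:
apply_moves([
  [[0,0,0],0],
  [[0,0,0],0],
  [[0,0,0],0],
  [[0,-0.0038,0.0079],0],
  [[0,-0.0028,0.0083],0],
])

```text
time_s: 12.23
tcp_pos: [0.5987, -0.2976, 0.1933]
ee_rot: [[-0.043, -0.999, -0.001], [-0.999, 0.043, 0.002], [-0.002, 0.001, -1.0]]
wrist_force: [-0.7, 3.9, 1.3]
gripper_width: 0.169
gripper_force: 30.0
```

Call:
apply_moves([
  [[0,-0.0018,0.0086],0],
  [[0,-0.0007,0.0087],0],
  [[0,0.0004,0.0087],0],
  [[0,0.0015,0.0086],0],
  [[0,0.0025,0.0084],0],
])

```text
time_s: 12.65
tcp_pos: [0.5946, -0.2974, 0.1492]
ee_rot: [[-0.044, -0.999, -0.007], [-0.999, 0.044, 0.002], [-0.002, 0.007, -1.0]]
wrist_force: [-4.4, 4.9, 4.6]
gripper_width: 0.169
gripper_force: 30.0
```

Call:
apply_moves([
  [[0,0,0],0],
  [[0,0,0],0],
  [[0,0,0],0],
  [[0,0,0],0],
  [[0,0,0],0],
])

```text
time_s: 13.07
tcp_pos: [0.5947, -0.2974, 0.1497]
ee_rot: [[-0.044, -0.999, -0.006], [-0.999, 0.044, 0.003], [-0.002, 0.006, -1.0]]
wrist_force: [-3.1, 5.9, -0.2]
gripper_width: 0.175
gripper_force: 30.0
```

Run:
```python
from h import *
p=cap('side'); cv2.imwrite('pics/s7.png',cv2.resize(p['frame'][130:310,310:450],None,fx=3.3,fy=3.3,interpolation=2))
for o in models.place_of(p,'stir_bar_a'): print(np.array(o['at'])*[640,480],o['confidence'])
```

```text
(no output)
```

View pics/s7.png

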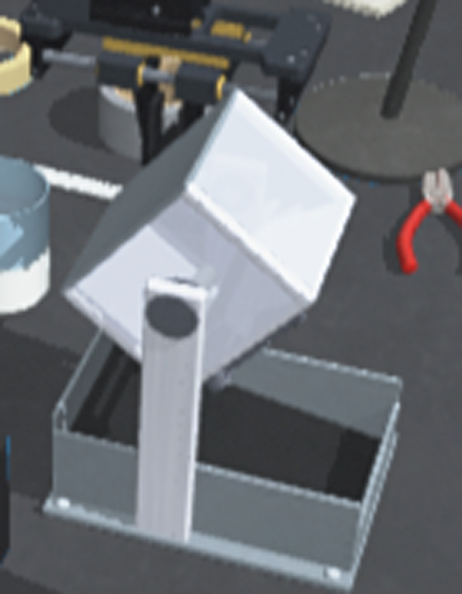

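Box is near 4.0 (lid facing down towards the robot, knob under it). Now back to about 2.5.

Call:
apply_moves([
  [[0,-0.0025,-0.0084],0],
  [[0,-0.0015,-0.0086],0],
  [[0,-0.0004,-0.0087],0],
  [[0,0.0007,-0.0087],0],
  [[0,0.0018,-0.0086],0],
])

```text
time_s: 13.58
tcp_pos: [0.5986, -0.2976, 0.1941]
ee_rot: [[-0.044, -0.999, -0.002], [-0.999, 0.044, 0.002], [-0.002, 0.002, -1.0]]
wrist_force: [-1.2, 4.9, -4.0]
gripper_width: 0.176
gripper_force: 30.0
```

Call:
apply_moves([
  [[0,0.0028,-0.0083],0],
  [[0,0.0038,-0.0079],0],
  [[0,0.0048,-0.0073],0],
  [[0,0.0057,-0.0067],0],
  [[0,0.0064,-0.0059],0],
])

```text
time_s: 14.0
tcp_pos: [0.576, -0.2968, 0.2309]
ee_rot: [[-0.043, -0.999, 0.002], [-0.999, 0.043, 0.001], [-0.001, -0.002, -1.0]]
wrist_force: [1.5, 4.2, -4.4]
gripper_width: 0.173
gripper_force: 30.0
```

Call:
apply_moves([
  [[0,0.0071,-0.0051],0],
  [[0,0.0077,-0.0041],0],
  [[0,0,0],0],
  [[0,0,0],0],
  [[0,0,0],0],
])

```text
time_s: 14.42
tcp_pos: [0.5605, -0.2963, 0.2408]
ee_rot: [[-0.043, -0.999, 0.001], [-0.999, 0.043, 0.001], [-0.001, -0.001, -1.0]]
wrist_force: [-1.5, 6.6, -0.2]
gripper_width: 0.173
gripper_force: 30.0
```

Call:
apply_moves([
  [[0,0,0],0],
  [[0,0,0],0],
  [[0,0,0],0],
  [[0,0,0],0],
  [[0,0,0],0],
])

```text
time_s: 14.83
tcp_pos: [0.5606, -0.2963, 0.2407]
ee_rot: [[-0.043, -0.999, 0.001], [-0.999, 0.043, 0.001], [-0.001, -0.001, -1.0]]
wrist_force: [-1.1, 5.3, -0.4]
gripper_width: 0.173
gripper_force: 30.0
```

```bash
cat > bars.py <<'E'
from h import *
import sys
for n in ['side','top']:
    p=cap(n,n+sys.argv[1]+'.png')
    for o in models.place_of(p,'stir_bar_a'): print(n,np.array(o['at'])*[640,480],o['confidence'],np.round(onz(p,o['at'],.03),3))
    for o in models.cut_out(p,'stir_bar_a'): print(n,'cut',np.array(o['extent'])*[640,480,640,480],o['confidence'],o['region'].sum())
E
python3 bars.py 8;python3 -c "
from h import *
a=cv2.imread('pics/side8.png')
cv2.imwrite('pics/s8.png',cv2.resize(a[130:310,310:450],None,fx=3.3,fy=3.3,interpolation=2))"
```

```text
side [420.224 278.688] 0.6 [ 0.418 -0.143  0.03 ]
side [369.792 260.016] 0.43 [ 0.533 -0.167  0.03 ]
side cut [416.576 265.2     7.488  17.28 ] 0.54 94
side cut [323.968 132.192 109.12  177.024] 0.41 10741
top cut [215.104 249.216  25.024  28.176] 0.32 444
```

View pics/s8.png

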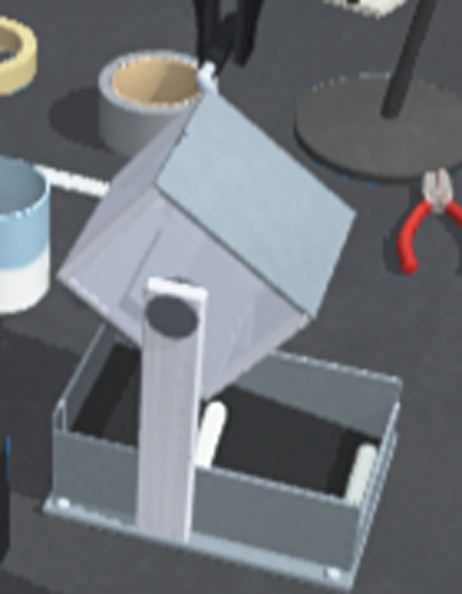

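Two white bars show: one at the chute's front wall (crop 360,475), one mid-chute (212,435), probably still rolling. I wait briefly and recheck.

Call:
apply_moves([
  [[0,0,0],0],
  [[0,0,0],0],
  [[0,0,0],0],
  [[0,0,0],0],
  [[0,0,0],0],
])

```text
time_s: 15.55
tcp_pos: [0.5606, -0.2963, 0.2407]
ee_rot: [[-0.043, -0.999, 0.001], [-0.999, 0.043, 0.001], [-0.001, -0.001, -1.0]]
wrist_force: [-0.8, 5.7, 0.5]
gripper_width: 0.173
gripper_force: 30.0
```

```bash
python3 bars.py 9;python3 -c "
from h import *
a=cv2.imread('pics/side9.png')
cv2.imwrite('pics/s9.png',cv2.resize(a[130:310,310:450],None,fx=3.3,fy=3.3,interpolation=2))"
```

```text
side [417.984 279.024] 0.67 [ 0.422 -0.141  0.03 ]
side [411.712 273.12 ] 0.67 [ 0.438 -0.154  0.03 ]
side [307.584 215.424] 0.67 [ 0.717 -0.275  0.03 ]
top cut [382.976 243.12   38.4    57.984] 0.38 583
top cut [212.672 248.016  27.712  27.984] 0.28 504
```

View pics/s9.png

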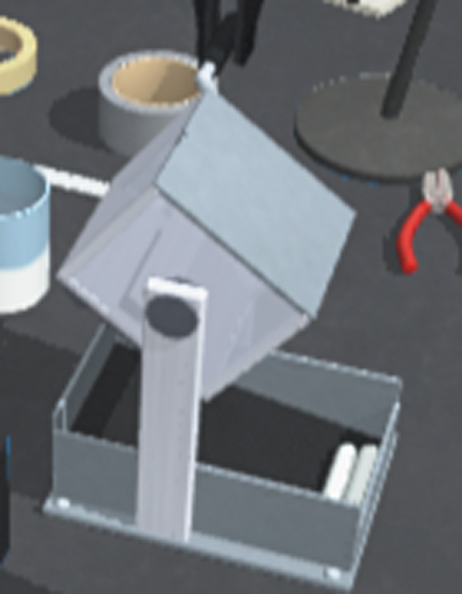

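Both bars lie side by side at the front wall (crop 340,470 and 362,475). Cranking back.

Call:
apply_moves([
  [[0,0.0082,-0.0031],0],
  [[0,0.0085,-0.0021],0],
  [[0,0.0087,-0.001],0],
  [[0,0.0087,0.0001],0],
  [[0,0.0087,0.0012],0],
])

```text
time_s: 16.27
tcp_pos: [0.5198, -0.2949, 0.2466]
ee_rot: [[-0.043, -0.999, 0.007], [-0.999, 0.043, -0.001], [0.001, -0.007, -1.0]]
wrist_force: [3.5, 5.4, -1.0]
gripper_width: 0.176
gripper_force: 30.0
```

Call:
apply_moves([
  [[0,0.0085,0.0022],0],
  [[0,0.0081,0.0033],0],
  [[0,0.0076,0.0043],0],
  [[0,0.007,0.0052],0],
  [[0,0.0063,0.006],0],
])

```text
time_s: 16.68
tcp_pos: [0.4811, -0.2936, 0.2267]
ee_rot: [[-0.043, -0.999, 0.004], [-0.999, 0.043, -0.002], [0.002, -0.004, -1.0]]
wrist_force: [-1.9, 5.3, 5.9]
gripper_width: 0.174
gripper_force: 30.0
```

Call:
apply_moves([
  [[0,0.0055,0.0068],0],
  [[0,0.0047,0.0074],0],
  [[0,0.0037,0.0079],0],
  [[0,0.0027,0.0083],0],
  [[0,0.0016,0.0086],0],
])

```text
time_s: 17.1
tcp_pos: [0.4613, -0.2928, 0.1862]
ee_rot: [[-0.044, -0.999, -0.0], [-0.999, 0.044, -0.001], [0.001, 0.0, -1.0]]
wrist_force: [-1.9, 4.8, 3.1]
gripper_width: 0.172
gripper_force: 30.0
```

Call:
apply_moves([
  [[0,0.0005,0.0087],0],
  [[0,-0.0005,0.0087],0],
  [[0,-0.0016,0.0086],0],
  [[0,-0.0027,0.0083],0],
  [[0,-0.0037,0.0079],0],
])

```text
time_s: 17.52
tcp_pos: [0.4695, -0.2931, 0.143]
ee_rot: [[-0.043, -0.999, -0.001], [-0.999, 0.043, -0.0], [0.0, 0.001, -1.0]]
wrist_force: [-13.0, 10.0, 30.0]
gripper_width: 0.174
gripper_force: 30.0
```

Call:
apply_moves([
  [[0,0,0.0005],0],
  [[0,0,0],0],
  [[0,0,0],0],
])

```text
time_s: 17.77
tcp_pos: [0.4693, -0.2932, 0.1428]
ee_rot: [[-0.043, -0.999, -0.002], [-0.999, 0.043, -0.0], [0.0, 0.002, -1.0]]
wrist_force: [-5.4, 3.8, 4.6]
gripper_width: 0.173
gripper_force: 30.0
```

At the upright stop (the force rose there). Release and retreat upward.

Call:
apply_moves([
  [[0,0,0],0],
  [[0,0,0],0],
  [[0,0,0],0],
  [[0,0,0],0],
  [[0,0,0],0],
], hand=0.05)

```text
time_s: 18.18
tcp_pos: [0.4708, -0.2933, 0.1423]
ee_rot: [[-0.043, -0.999, 0.001], [-0.999, 0.043, -0.001], [0.001, -0.001, -1.0]]
wrist_force: [0.1, -0.2, -0.2]
gripper_width: 0.465
gripper_force: 0.0
```

Call:
apply_moves([
  [[0,0,-0.02],0],
  [[0,0,-0.035],0],
  [[0,0,-0.035],0],
  [[0,0,-0.035],0],
  [[0,0,-0.035],0],
])

```text
time_s: 18.6
tcp_pos: [0.4701, -0.293, 0.304]
ee_rot: [[-0.043, -0.999, 0.001], [-0.999, 0.043, -0.001], [0.001, -0.001, -1.0]]
wrist_force: [1.2, -0.6, -0.4]
gripper_width: 0.572
gripper_force: 0.0
```

Call:
apply_moves([
  [[0.04,0,0],0],
  [[0.04,0,0],0],
  [[0.04,0,0],0],
  [[0,0,0],0],
  [[0,0,0],0],
])

```text
time_s: 19.02
tcp_pos: [0.4644, -0.4147, 0.3008]
ee_rot: [[-0.047, -0.999, -0.001], [-0.999, 0.047, 0.0], [-0.0, 0.001, -1.0]]
wrist_force: [0.3, 0.5, -0.1]
gripper_width: 0.574
gripper_force: 0.0
```

```bash
python3 bars.py 10
python3 - <<'E'
from h import *
c,n=np.cos(.03),-np.sin(.03)
for nm in ['top','side']:
    p=cap(nm)
    for t,z in [('crank_grip',.156),('lever_knob',.274)]:
        for o in models.place_of(p,t)[:1]: print(nm,t,o['confidence'],onz(p,o['at'],z))
    a=cv2.imread(f'pics/{nm}0.png').astype(int)
    print('diff',[ (np.abs(p['frame'].astype(int)-a)[y:y+20,x:x+20].max()) for x,y in ([(220,290),(215,250),(410,185),(330,180)] if nm=='top' else [(360,390),(300,370)])])
print(r.sense()['time_s'],r.sense()['tcp_pos'],r.sense()['wrist_force'])
E
```

```text
side [419.392 276.096] 0.49 [ 0.421 -0.151  0.03 ]
side [412.288 275.616] 0.47 [ 0.435 -0.147  0.03 ]
side cut [415.488 264.      9.216  16.32 ] 0.53 86
side cut [381.184 164.208  25.408  38.496] 0.36 395
top [356.992 317.28 ] 0.63 [ 0.422 -0.157  0.03 ]
top [408.384 195.312] 0.51 [ 0.729 -0.289  0.03 ]
top [359.488 311.808] 0.43 [ 0.435 -0.163  0.03 ]
top cut [343.872 308.4    29.888   6.288] 0.59 133
top cut [342.272 317.184  27.904   5.28 ] 0.45 125
top cut [339.328 235.392  69.504  63.12 ] 0.23 3325
top lever_knob 0.84 [ 0.49084904 -0.19074562  0.274     ]
diff [np.int64(11), np.int64(18), np.int64(75), np.int64(50)]
side lever_knob 0.51 [ 0.48988184 -0.18685059  0.274     ]
diff [np.int64(2), np.int64(3)]
19.6167 [ 0.46498416 -0.41241285  0.30226468] [-0.19061561  0.2741898  -0.38309129]
```

```bash
python3 -c "
from station import r
print(r.finish_job())"
```

```text
the job is handed in; nothing more can be done
None
```

I swung the cam lever open, and both stir bars dropped through the slot and lie at the chute's front wall. The box is cranked back to its upright stop and released, and the job was handed in at about 20 s. The hand-in returned no verdict. The arm showed no sign of touching the bystanders; a rough before/after image check found the carton and beaker unchanged and was inconclusive for the mug and multimeter.

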